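# Clip a price ticket into its counter base

### The arm

A 6-joint arm with a two-finger parallel gripper is mounted at the origin on the work surface. World frame = base frame: x ahead of the robot, y to its left, z up, the work surface at z = 0. Lengths are in m, angles in rad, forces in N, time in s.
With the tool pointing down it reaches from about 0.275 to 0.85 m from the base axis. Payload 5.2 kg.
Tool frame: the origin (TCP) lies at the very end of the fingers, on their centre line; the grasp point (between the pads) lies 19 mm behind it; x points along the fingers, z is the direction in which the jaws open and shut, and the axes are right-handed (so a half turn about x gives the same grasp; the last joint's range is limited). The gripper opens to 85 mm and grips with 20 to 120 N. Pads are 22 mm wide; open, the fingers measure 114 mm over their backs; the gripper's body (76 mm by 85 mm) begins 54 mm behind the grasp point. The pads swing forward as they close: fully open they stand 13 mm farther back than shut.
Start: joints at [-1.395, 0.259, 1.535, -0, 1.348, -0.203], TCP at [0.203, -0.511, 0.231] pointing down, gripper open.
Joint ranges: [-3.14, 3.14], [-0.91, 2.08], [0.19, 2.58], [-1.22, 4.36], [0.22, 2.71], [-3.12, 3.12]. Speed limits (rad/s): [2.57, 2.57, 3.14, 3.14, 3.14, 3.14].

### API

Orientations are given as a unit quaternion [w, x, y, z].
In Python, from station import env, camera, camera_model, nets gives the robot as it stands.
- The arm moves only by the tool carry_out, never from a script. Its arguments are lists of equal length, an entry for each row: "offset": the shift along the world's x, y, z in m, a list of three; "roll": the turn about the world's z in rad; "fingers": the closure in counts, from 0 (fully open) to 255 (shut). A call has 1 to 10 rows; each row shifts and turns the commanded pose from where the row before left it; what a row does not reach is not made up. A row lasts 1/10 s, in which the tool goes at most 50 mm and 8.59 degrees, less where a joint would pass 70% of its speed; a pose out of reach is approached as far as the arm can. A call is refused whole if a number of a shift passes 0.05 or a number of a turn 0.15, either way. A call with a gripper value outside its range is refused whole. The fingers move at their own pace and stop on an object; "grip_force" is the grip in N (left out, the last holds). Time passes only in rows, so rows that do not move let the fingers close. It gives the time, the measured TCP pose, the force and the opening at its end, in the units of the state.
- env.get_obs(): the state, without advancing time (a new reading comes with each control period).
- camera(name): name is "scene" or "side" or "wrist"; returns the picture (420x560x3 uint8, red, green, blue); there is no depth.
- camera_model(name): a dict with "camera_matrix" (3x3 intrinsics, pixels), "extrinsics" (4x4, takes a point from camera to world coordinates); the wrist camera has in their place "tool_from_camera" (4x4, takes a point from camera to tool coordinates, whose origin is the TCP and whose axes are the tool frame's). Camera axes: x right, y down, z forward; pixel columns grow to the right and rows downward; lengths in m; the calibration is good to about 2 mm. A picture is of the moment at which its call begins: read the wrist's pose just before it. camera_model takes no time and is no camera call.
- env.sign_off(): hands the job in, once; it reports no verdict.
Trained networks look in the newest picture that a camera, given by its name, has taken for a name from the list of things; names that differ only in an ending like _2 or _b are one class to them, and where a whole thing is asked for, a point or a joint stands for the part that bears it (a point fixed in the world has none). Each returns a list of dicts, best first, with "confidence" (0 to 1); they miss things now and then, are a little off and sometimes report something else, mostly with a low value. They report only what shows in the picture. A call takes as long as a camera call. They do not tell look-alikes from the thing itself.
- nets.silhouettes(target, camera): "region" (420x560 bool, what is visible of it) and "uv" ([column, row] in pixels, amid what is visible of it).
- nets.mark_of(target, camera): "uv" ([column, row] in pixels: a listed point, or the origin of a listed thing).
The state is a dict: "clock": time; "joint_pos": joint angles; "joint_velocities": joint speeds; "joint_torque": joint torques, N m; "tcp_pos": TCP position; "eef_rot": TCP orientation; "wrist_force": force on the tool from outside, world axes, zero at the start; "moment": the same for the moment, N m; "opening": finger opening in m.
Only numpy, scipy, OpenCV 4.12 (cv2) and the standard library are available. Lean on these libraries where they do the work, as an engineer would, in place of code of your own. Each camera call takes 0.05 s, during which the arm holds its last target. There are 200 camera calls.

### The job

Press the red bar of the spring clip down with one fingertip and keep it down while the other fingertip pushes the yellow price ticket's flat foot along its lane beneath the raised jaw, fully home against the end stop. Then let the bar go, so that the clip springs shut on the foot. Do not lift or tip the ticket at any time, and leave the jars and other things on the counter where they are.

Things in the scene. Friction and masses are not known exactly. Their poses are not given: they have to be found in the camera images.
- base: Dark steel ticket base to be loaded, fixed to the counter, 215 x 125 x 12 mm. Origin on the counter surface; x: the way the ticket is pushed in (roughly away from the robot), y left of that, z up. Lane along x at y = +30 mm; hinge bar of the clip along x at y = -8 mm, x = -135 to 55 mm, top 38 mm high. An identical fixed base with a green ticket already clipped in stands on the other side.
- lane_end (a point): On the bed (12 mm above the counter), mid-lane, at the face of the end stop; base frame x = 50, y = 30 mm. The bed is flat; the lane is 49 mm wide between rails 8 mm high over the last 32 mm before the stop, with flared mouths for 32 mm before that.
- jaw (a point): On the bed under the middle of the clip's steel jaw, which crosses the lane 14 mm before the stop (20 mm long along x, base frame x = 26 to 46 mm, tops out 40 mm above the counter, about 20 mm more when open). Closed, the jaw reaches the bed and blocks the lane.
- clip_lever (a joint): Angle of the spring clip, rad: 0 closed (jaw on the bed), 0.36 press bar fully down (hard stop). About 4 N on the middle of the bar starts it, 7 N keeps it fully down; it springs shut when let go. From about 0.17 up the jaw clears the ticket's foot; with the foot beneath, the jaw rests at about 0.15.
- press_bar (a point): Centre of the top face of the clip's red press bar, which turns with the clip; 127 mm long along the base's x, 28 mm wide. Closed it is at x = -71.5, y = -37, z = 43 mm in the base's frame; fully down it is about 10 mm lower. A fingertip can slide along it while pressing.
- ticket: Loose yellow price ticket, about 60 g: flat foot 70 (x) x 44 (y) x 6 mm with an upright white panel with a red dot across its rear (robot-side) end. Origin: centre of the foot's underside; x to the foot's front. It starts flat on the bed before the lane's mouth, slightly askew. Fully home its origin is at x = 15, y = 30, z = 12 mm in the base's frame.
- panel (a point): Middle of the rear face of the ticket's upright panel, 35 mm behind the ticket's origin and 29 mm above it. The panel is 44 mm wide, 4 mm thick and ends 52 mm above the foot's underside: push here.
- shaker_mid (a point): Middle of a small loose steel shaker, 36 mm across, 58 mm tall. Bystander.
- sauce_cup_mid (a point): Middle of a loose white bowl, 70 mm across, 40 mm tall. Bystander.
- spoon: A loose spoon, 180 mm long, lying on the counter; origin under its middle. Bystander.
- jar_left_mid (a point): Middle of a loose jar of red sauce, 70 mm across, 77 mm tall, on the left. Bystander. (Four more jars, beyond the bases, are fixed.)
- jar_right_mid (a point): Middle of a loose jar of red sauce, 70 mm across, 77 mm tall, on the right. Bystander. (Four more jars, beyond the bases, are fixed.)
Mind the look-alikes: they are no part of the job. Leave any blue look-alike of the base alone. Several things have the shape of the ticket; the one meant has the colours described above.

How it is judged:
By the outcome, as a careful person would: the job done as asked, in the order asked, and still so for the second after the job is handed in, with the robot touching nothing.
It also fails if it takes over 40 s, if anything falls off the work surface, if the arm or the gripper's body presses on something with over 40 N, if the wrist force passes 120 N, or if a joint passes its speed limit or range.

## Working session

There is one attempt and no reset: what is moved stays moved. The work goes in short steps, Python scripts to look and compute and a tool call to move; the robot and the scene stay as the last step left them, time stands still between calls to the robot, and variables do not carry over. Pictures are saved under pics/ and viewed, about 8 in all and at most 12, crops included, and the job is handed in when it is done.

Besides the shell and the picture viewer there is one more tool, called after "Emit:" as name(argument=value, ...) on one line, values as JSON. carry_out: Moves the arm, as the interface text tells. Its arguments: {"type":"object","properties":{"offset":{"type":"array"},"roll":{"type":"array"},"fingers":{"type":"array"},"grip_force":{"type":"number"}},"required":["offset","roll","fingers"]}

```bash
ls; mkdir -p pics; python3 - <<'E'
from station import env, camera, camera_model, nets
import cv2, numpy as np
np.set_printoptions(precision=4,suppress=True)
o=env.get_obs(); print(o['clock'],o['tcp_pos'],o['eef_rot'],o['opening'])
for c in ("scene","side"):
    im=camera(c); cv2.imwrite(f"pics/{c}0.png",im[:,:,::-1])
    m=camera_model(c); print(c,m['camera_matrix'],m['extrinsics'])
    for t in ("base","lane_end","jaw","press_bar","ticket","panel"):
        print(t,[(np.round(d['uv'],1).tolist(),round(d['confidence'],2)) for d in nets.mark_of(t,c)])
print(camera_model("wrist"), env.get_obs()['clock'])
E
```

```text
pics
0.0 [ 0.2033 -0.5105  0.2305] [ 0.5847  0.3974  0.5856 -0.3965] 0.08563123158704337
scene [[399.8603   0.     283.8169]
 [  0.     399.8603 209.0745]
 [  0.       0.       1.    ]] [[ 0.0172  0.6212 -0.7835  1.3029]
 [ 0.9999 -0.0118  0.0126 -0.0159]
 [-0.0014 -0.7836 -0.6213  0.657 ]
 [ 0.      0.      0.      1.    ]]
base [([219.0, 182.3], 0.98), ([191.8, 250.2], 0.72)]
lane_end [([194.5, 261.0], 0.86), ([212.2, 213.5], 0.7), ([219.7, 187.6], 0.56), ([444.0, 226.7], 0.4)]
jaw [([226.1, 183.8], 0.97), ([198.3, 260.8], 0.94), ([444.8, 225.2], 0.59)]
press_bar [([185.4, 215.3], 0.95), ([212.8, 156.5], 0.77)]
ticket [([261.9, 236.6], 0.91), ([280.5, 276.3], 0.8), ([207.3, 237.6], 0.67)]
panel [([213.7, 215.2], 0.88), ([283.4, 278.5], 0.76), ([249.9, 219.9], 0.59), ([428.8, 181.6], 0.52)]
side [[451.2813   0.     278.6029]
 [  0.     451.2813 204.4259]
 [  0.       0.       1.    ]] [[-0.8063 -0.3685  0.4627 -0.02  ]
 [-0.5915  0.4924 -0.6385  0.7535]
 [ 0.0074 -0.7885 -0.615   0.8128]
 [ 0.      0.      0.      1.    ]]
base [([293.4, 178.0], 0.86), ([372.4, 216.6], 0.64), ([301.1, 189.3], 0.39)]
lane_end [([354.0, 213.4], 0.61)]
jaw [([355.5, 216.5], 0.92), ([276.7, 177.0], 0.78)]
press_bar [([319.1, 169.6], 0.79), ([378.1, 169.0], 0.66)]
ticket [([278.6, 209.8], 0.87), ([227.2, 201.7], 0.8)]
panel [([218.7, 192.1], 0.93), ([287.4, 204.2], 0.84), ([310.2, 184.7], 0.75)]
{'camera_matrix': array([[346.3595,   0.    , 281.3406],
       [  0.    , 346.3595, 206.0416],
       [  0.    ,   0.    ,   1.    ]]), 'tool_from_camera': array([[-0.0005, -0.2607,  0.9654, -0.143 ],
       [-0.0005, -0.9654, -0.2607,  0.0654],
       [ 1.    , -0.0006,  0.0003, -0.0007],
       [ 0.    ,  0.    ,  0.    ,  1.    ]])} 0.7
```

View pics/scene0.png

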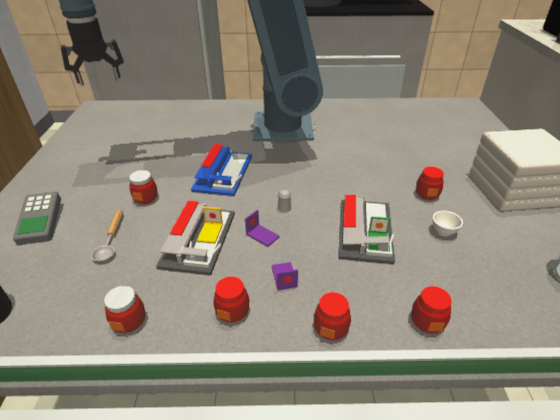

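View pics/side0.png

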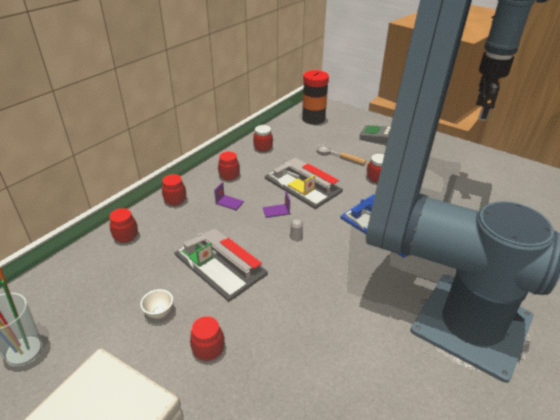

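The scene picture shows the dark target base at about (198,238), with the yellow ticket at (210,230), its panel at (212,215) and the red bar at (186,216). In the side picture the yellow ticket is at (300,185).

Look-alikes:
- Blue base at scene (222,170).
- Second dark base with the green ticket at (367,228).
- Purple tickets at (262,228) and (285,277).

I choose the base with the yellow ticket and will check it in a close crop from the wrist camera.

```bash
cat > h.py <<'E'
from station import env, camera, camera_model, nets
import cv2, numpy as np
from scipy.spatial.transform import Rotation as R
np.set_printoptions(precision=4,suppress=True)
def cam(c,o=None):
    m=camera_model(c); K=m['camera_matrix']
    if c!='wrist': return K,m['extrinsics']
    o=o or env.get_obs(); T=np.eye(4); T[:3,:3]=R.from_quat(o['eef_rot'],scalar_first=True).as_matrix(); T[:3,3]=o['tcp_pos']
    return K,T@m['tool_from_camera']
def onplane(uv,z,KE):
    K,E=KE; d=E[:3,:3]@np.linalg.inv(K)@[uv[0],uv[1],1]; return E[:3,3]+d*(z-E[2,3])/d[2]
def proj(P,KE):
    K,E=KE; p=(np.asarray(P)-E[:3,3])@E[:3,:3]; q=p@K.T; return q[...,:2]/q[...,2:]
E
python3 - <<'E'
from h import *
o=env.get_obs(); print(R.from_quat(o['eef_rot'],scalar_first=True).as_matrix())
S=cam('scene');D=cam('side')
for n,uv,z in (("bar",(185.4,215.3),.043),("jaw",(198.3,260.8),.012),("base",(191.8,250.2),0),("panel",(213.7,215.2),.041),("ticket",(207.3,237.6),.012)): print(n,onplane(uv,z,S))
for n,uv,z in (("bar",(319.1,169.6),.043),("jaw",(276.7,177),.012),("base",(293.4,178),0),("panel",(310.2,184.7),.041)): print('side',n,onplane(uv,z,D))
E
```

```text
[[ 0.      0.9291  0.3699]
 [-0.      0.3699 -0.9291]
 [-1.      0.      0.    ]]
bar [ 0.5484 -0.2425  0.043 ]
jaw [ 0.6718 -0.1969  0.012 ]
base [ 0.6253 -0.2207  0.    ]
panel [ 0.5468 -0.1744  0.041 ]
ticket [ 0.5954 -0.187   0.012 ]
side bar [ 0.5625 -0.2612  0.043 ]
side jaw [ 0.6698 -0.1868  0.012 ]
side base [ 0.6345 -0.2282  0.    ]
side panel [ 0.542  -0.1798  0.041 ]
```

Emit:
carry_out(offset=[[0.036,0.029,0],[0.036,0.029,0],[0.036,0.029,0],[0.036,0.029,0],[0.036,0.029,0],[0.036,0.029,0],[0.036,0.029,0],[0.036,0.029,0],[0.036,0.029,0],[0.036,0.029,0]], roll=[-0.06,-0.06,-0.06,-0.06,-0.06,-0.06,-0.06,-0.06,0,0], fingers=[85,85,85,85,85,85,85,85,85,85])

```text
clock: 1.7
tcp_pos: [0.5648, -0.2196, 0.2314]
eef_rot: [0.474, 0.525, 0.474, -0.525]
wrist_force: [0.8, -0.6, -0.7]
opening: 0.0571
```

Emit:
carry_out(offset=[[0,0,0],[0,0,0]], roll=[0,0], fingers=[85,85])

```text
clock: 1.9
tcp_pos: [0.5638, -0.2201, 0.2309]
eef_rot: [-0.475, -0.524, -0.475, 0.524]
wrist_force: [-0.6, -0.2, -0.4]
opening: 0.0572
```

```bash
python3 - <<'E'
from h import *
o=env.get_obs(); print(o['clock'],o['tcp_pos'],o['opening'],o['wrist_force']); M=R.from_quat(o['eef_rot'],scalar_first=True).as_matrix(); print(M)
W=cam('wrist',o); im=camera('wrist'); cv2.imwrite("pics/w1.png",im[:,:,::-1])
for t,z in (("base",0),("lane_end",.012),("jaw",.012),("press_bar",.043),("ticket",.012),("panel",.041)):
    print(t,[(np.round(d['uv'],1).tolist(),round(d['confidence'],2),onplane(d['uv'],z,W)[:2]) for d in nets.mark_of(t,'wrist')])
E
```

```text
1.9 [ 0.5638 -0.2201  0.2309] 0.0572228492538617 [-0.6413 -0.1508 -0.3604]
[[-0.0009  0.9952 -0.0983]
 [-0.     -0.0983 -0.9952]
 [-1.     -0.0009  0.0001]]
base [([277.3, 117.8], 0.96, array([ 0.6236, -0.2215])), ([278.8, 354.4], 0.81, array([ 0.3349, -0.1938]))]
lane_end [([251.2, 54.5], 0.95, array([ 0.6854, -0.2025])), ([251.3, 322.1], 0.94, array([ 0.3924, -0.1668]))]
jaw [([251.4, 332.6], 0.86, array([ 0.3782, -0.1652])), ([245.0, 77.7], 0.73, array([ 0.665 , -0.1939]))]
press_bar [([310.2, 190.8], 0.94, array([ 0.5522, -0.247 ]))]
ticket [([246.7, 167.9], 0.92, array([ 0.5762, -0.1844])), ([131.4, 178.7], 0.78, array([ 0.5769, -0.0614])), ([55.0, 53.5], 0.65, array([ 0.705 , -0.0139])), ([245.8, 74.3], 0.62, array([ 0.668 , -0.1951]))]
panel [([152.3, 203.1], 0.91, array([ 0.5548, -0.0901])), ([17.1, 2.6], 0.9, array([ 0.7417, -0.0094])), ([238.8, 204.3], 0.79, array([ 0.5451, -0.1754]))]
```

View pics/w1.png

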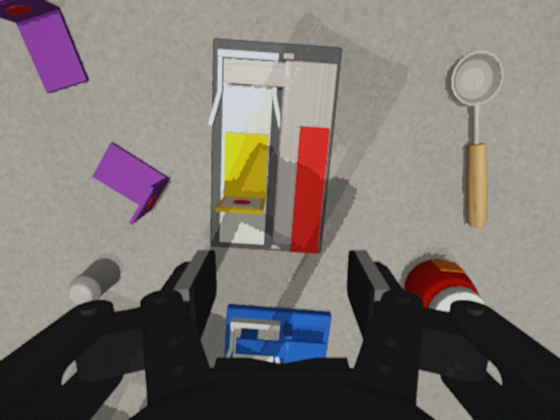

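The wrist picture confirms the choice: dark base with corners (215,39), (341,47) and (212,248), red bar from (315,127) to (306,251), yellow foot at (246,165) and panel at (241,204). The blue look-alike lies behind it at (278,335) and the purple tickets are off to the left. Next I fit the base and ticket poses.

```bash
cat > fit.py <<'E'
from h import *
from scipy.optimize import least_squares
o=env.get_obs(); W=cam('wrist',o); im=cv2.imread('pics/w1.png'); hsv=cv2.cvtColor(im,cv2.COLOR_BGR2HSV)
def rect(mask):
    n,l,s,c=cv2.connectedComponentsWithStats(mask.astype(np.uint8)); 
    i=1+np.argmax(s[1:,4]); pts=np.argwhere(l==i)[:,::-1].astype(np.float32); return cv2.minAreaRect(pts),s[i,4],pts
h,s,v=[hsv[...,i].astype(int) for i in range(3)]
roi=np.zeros(h.shape,bool); roi[30:258,205:350]=1
red=roi&((h<6)|(h>174))&(s>150)&(v>60); red[:, :280]=0
rr,a,_=rect(red); bc=cv2.boxPoints(rr); print('bar',rr,a,bc.tolist())
yel=roi&(h>20)&(h<35)&(s>150)&(v>60); yr,a,yp=rect(yel); print('yel',yr,a,cv2.boxPoints(yr).tolist())
def b2w(p,P):
    P=np.atleast_2d(P); c,s_=np.cos(p[2]),np.sin(p[2]); return np.c_[p[0]+c*P[:,0]-s_*P[:,1],p[1]+s_*P[:,0]+c*P[:,1],P[:,2]]
bc=bc[np.argsort(bc[:,1])]; far=bc[:2][np.argsort(bc[:2,0])]; near=bc[2:][np.argsort(bc[2:,0])]
mod=np.array([[-8,-23,43],[-8,-51,43],[-135,-23,43],[-135,-51,43],[107.5,62.5,12],[107.5,-62.5,12],[-107.5,62.5,12],[0,0,0],[50,30,12],[36,30,12]])/1e3
obs=np.vstack([far,near,[[215,39],[341,47],[212,248]],[[277.3,117.8],[251.2,54.5],[245,77.7]]])
w=np.array([1,1,1,1,.7,.7,.7,.3,.2,.2])[:,None]
for sl in (slice(0,10),slice(0,4),slice(4,7)):
    r=least_squares(lambda p:(w*(proj(b2w(p,mod),W)-obs))[sl].ravel(),[.63,-.22,-.1],loss='soft_l1'); print(r.x); print((proj(b2w(r.x,mod),W)-obs)[sl].round(1).tolist())
    
E
python3 fit.py
```

```text
bar ((309.3225402832031, 189.5705108642578), (28.580915451049805, 125.5396728515625), 4.899092197418213) 3510 [[289.7236633300781, 250.89059448242188], [300.4449157714844, 125.80957794189453], [328.9214172363281, 128.25042724609375], [318.2001647949219, 253.33145141601562]]
yel ((242.01329040527344, 173.03111267089844), (47.82134246826172, 78.82505798339844), 3.4682295322418213) 2884 [[215.76214599609375, 210.92498779296875], [220.53067016601562, 132.24429321289062], [268.2644348144531, 135.13723754882812], [263.49591064453125, 213.81793212890625]]
[ 0.6247 -0.222  -0.156 ]
[[-1.5, 0.9], [-0.1, 0.1], [1.1, 2.2], [-0.2, 1.1], [-1.3, -45.7], [6.6, -45.8], [1.4, -33.3], [-1.8, -1.7], [-4.2, 7.1], [1.6, -0.8]]
[ 0.6259 -0.2231 -0.1675]
[[-0.6, -0.3], [0.8, -0.7], [0.5, 1.1], [-0.8, 0.3]]
[ 0.586  -0.215  -0.1608]
[[-1.8, 0.0], [1.9, 0.1], [-0.0, -0.0]]
```

```bash
python3 -c "
import cv2
im=cv2.imread('pics/w1.png')[30:260,200:350]; cv2.imwrite('pics/w1c.png',cv2.resize(im,None,fx=2.6,fy=2.6,interpolation=cv2.INTER_CUBIC))"
```

```text
(no output)
```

View pics/w1c.png

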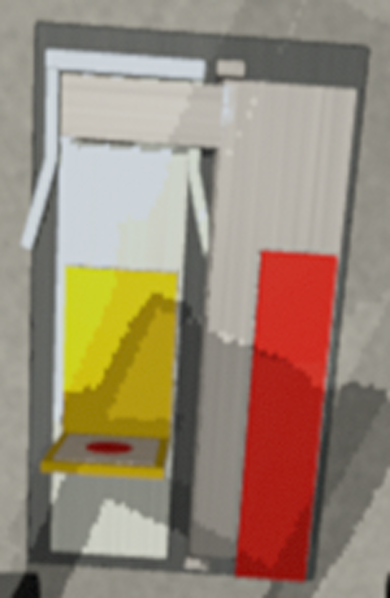

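The crop shows the foot front edge from (225,132) to (268.5,134) in image pixels, the panel's top edge at about (216–264, 212), and a base whose outline is not centred on its origin. The corner residuals put its centre about 39 mm nearer the robot. I refit with that.

```bash
cat >> fit.py <<'E'
print('---')
mod[4:7,0]=[.0685,.0685,-.1465]
def res(q): 
    m=mod.copy(); m[4:7,0]+=q[3]; return (w*(proj(b2w(q,m),W)-obs))
r=least_squares(lambda q:res(q).ravel(),[.63,-.22,-.16,0],loss='soft_l1'); print(r.x); print((res(r.x)/w).round(1).tolist())
p=r.x[:3]; np.save('base.npy',p)
def w2b(P): 
    d=P[:2]-p[:2]; c,s_=np.cos(p[2]),np.sin(p[2]); return np.round(1e3*np.array([c*d[0]+s_*d[1],-s_*d[0]+c*d[1]]),1)
A,B=[onplane(u,.018,W) for u in ((225,132.3),(268.5,133.8))]; print('foot front',w2b(A),w2b(B),np.linalg.norm(A-B))
C,D=[onplane(u,.064,W) for u in ((215.8,211),(264,212.5))]; print('panel top rear',w2b(C),w2b(D),np.linalg.norm(C-D))
print('axes',np.cos(p[2]),np.sin(p[2]))
for x in (-96,-31): print(x,b2w(p,[[x/1e3,30e-3,0],[x/1e3,-.041,0]]))
E
python3 fit.py | sed '1,/---/d'
```

```text
[ 0.6258 -0.2226 -0.1633 -0.0015]
[[-1.1, -0.2], [0.3, -0.8], [0.6, 1.2], [-0.8, 0.3], [-0.5, -0.1], [3.2, 0.3], [0.7, -0.1], [-1.4, -2.8], [-3.4, 5.6], [2.3, -2.3]]
foot front [-19.8  50. ] [-18.7   6.2] 0.043868529885240926
panel top rear [-89.3  50.2] [-88.1   5.3] 0.04493406646257514
axes 0.9866937364795686 -0.16258988403952934
-96 [[ 0.536  -0.1774  0.    ]
 [ 0.5244 -0.2474  0.    ]]
-31 [[ 0.6001 -0.1879  0.    ]
 [ 0.5886 -0.258   0.    ]]
```

Emit:
carry_out(offset=[[-0.011,0.002,-0.036],[-0.011,0.002,-0.036],[-0.011,0.002,-0.036],[-0.011,0.002,-0.036],[0,0,0],[0,0,0],[0,0,0]], roll=[-0.016,-0.016,-0.016,-0.016,0,0,0], fingers=[85,85,85,85,85,85,85])

```text
clock: 2.95
tcp_pos: [0.5214, -0.2145, 0.0897]
eef_rot: [0.459, 0.54, 0.455, -0.539]
wrist_force: [-0.4, 0.4, -0.4]
opening: 0.0567
```

```bash
cat > w.py <<'E'
import sys
from h import *
p=np.load('base.npy')
o=env.get_obs(); M=R.from_quat(o['eef_rot'],scalar_first=True).as_matrix()
d=o['tcp_pos'][:2]-p[:2]; c,s=np.cos(p[2]),np.sin(p[2])
print(o['clock'],o['tcp_pos'],'base mm',1e3*np.array([c*d[0]+s*d[1],-s*d[0]+c*d[1]]),'yaw',np.arctan2(M[1,1],M[0,1]),p[2],o['opening'],o['wrist_force'],o['moment'])
for a in sys.argv[1:]:
    cn,n=a.split(':'); im=camera(cn); cv2.imwrite(f'pics/{n}.png',im[:,:,::-1])
E
python3 w.py wrist:w2
```

```text
2.95 [ 0.5214 -0.2145  0.0897] base mm [-104.357   -8.988] yaw -0.1653383440869721 -0.16331489902225715 0.056719280057366366 [-0.445   0.3549 -0.3815] [ 0.0227 -0.0094 -0.039 ]
```

View pics/w2.png

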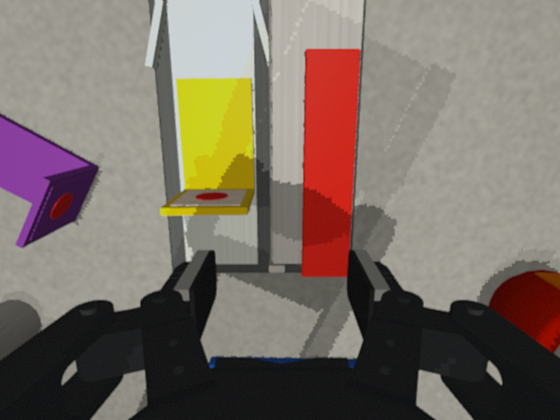

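The picture shows the bar from (305–360, 50) to (302–350, 276) and the ticket panel's top rear edge at row 212. The fingertips, at (205,265) and (360,265), stand behind the panel and near the bar's robot-side end. I check these against the fit.

```bash
python3 - <<'E'
from h import *
p=np.load('base.npy'); W=cam('wrist'); c,s=np.cos(p[2]),np.sin(p[2])
for n,u,z in (('barFL -8,-23',(305,50),.043),('barFR -8,-51',(360,50),.043),('barNR -135,-51',(350,276),.043),('barNL -135,-23',(302,275),.043),('footL',(177,79),.018),('footR',(251.5,79),.018),('panL',(161,212),.064),('panR',(252,213),.064)):
    d=onplane(u,z,W)[:2]-p[:2]; print(n,1e3*np.array([c*d[0]+s*d[1],-s*d[0]+c*d[1]]))
E
```

```text
barFL -8,-23 [ -8.2838 -20.9342]
barFR -8,-51 [ -8.3417 -48.8455]
barNR -135,-51 [-133.6824  -49.8323]
barNL -135,-23 [-132.9291  -21.0162]
footL [-19.6704  52.1014]
footR [-19.7671   8.5134]
panL [-87.5144  52.3071]
panR [-88.1794   6.1961]
```

Emit:
carry_out(offset=[[0.0006,0.004,-0.02],[0,0,-0.02],[0,0,-0.004],[0,0,0],[0,0,0]], roll=[0.002,0,0,0,0], fingers=[85,85,85,85,85])

```text
clock: 3.5
tcp_pos: [0.5211, -0.2097, 0.0447]
eef_rot: [0.458, 0.539, 0.457, -0.539]
wrist_force: [-0.2, -0.5, 0.2]
opening: 0.057
```

Emit:
carry_out(offset=[[0,0,-0.003],[0,0,0],[0,0,0]], roll=[0,0,0], fingers=[85,85,85])

```text
clock: 3.8
tcp_pos: [0.5202, -0.2091, 0.0407]
eef_rot: [0.458, 0.539, 0.457, -0.539]
wrist_force: [-0.3, 0.3, 0.0]
opening: 0.0566
```

Emit:
carry_out(offset=[[0,0,-0.003],[0,0,0],[0,0,0]], roll=[0,0,0], fingers=[85,85,85])

```text
clock: 4.1
tcp_pos: [0.5204, -0.2095, 0.0378]
eef_rot: [0.458, 0.539, 0.457, -0.539]
wrist_force: [-0.1, -1.2, 4.8]
opening: 0.0572
```

Emit:
carry_out(offset=[[0,0,-0.003],[0,0,0],[0,0,-0.003],[0,0,0],[0,0,0]], roll=[0,0,0,0,0], fingers=[85,85,85,85,85])

```text
clock: 4.6
tcp_pos: [0.5202, -0.2107, 0.0321]
eef_rot: [-0.459, -0.539, -0.457, 0.539]
wrist_force: [-2.1, -5.0, 6.6]
opening: 0.0567
```

Emit:
carry_out(offset=[[0,0,-0.002],[0,0,0],[0,0,0]], roll=[0,0,0], fingers=[85,85,85])

```text
clock: 4.9
tcp_pos: [0.5202, -0.2109, 0.0302]
eef_rot: [-0.459, -0.539, -0.457, 0.54]
wrist_force: [-2.3, -5.5, 6.6]
opening: 0.0574
```

```bash
python3 w.py wrist:w3
```

```text
4.9 [ 0.5202 -0.2109  0.0302] base mm [-106.0832   -5.6349] yaw -0.16299614556166309 -0.16331489902225715 0.057417836601780216 [-2.3217 -5.5389  6.6275] [-1.1369  0.549  -0.0232]
```

View pics/w3.png

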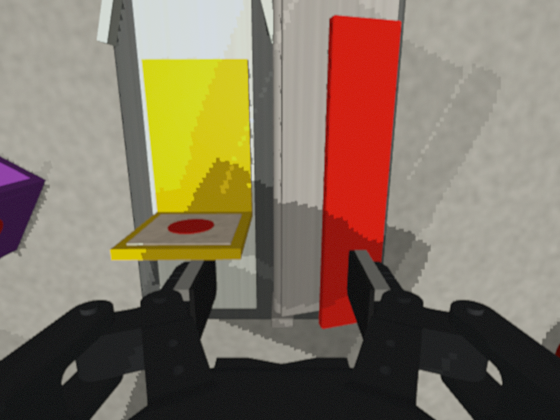

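The bar is tilting down evenly. The ticket has not moved, and its panel (111–250, rows 212–258) is just ahead of the left fingertip. I press on to the stop.

Emit:
carry_out(offset=[[0,0,-0.0015],[0,0,0],[0,0,0]], roll=[0,0,0], fingers=[85,85,85])

```text
clock: 5.25
tcp_pos: [0.5202, -0.211, 0.0287]
eef_rot: [-0.459, -0.539, -0.457, 0.54]
wrist_force: [-3.9, -5.9, 6.6]
opening: 0.057
```

Emit:
carry_out(offset=[[0,0,-0.0015],[0,0,0],[0,0,0]], roll=[0,0,0], fingers=[85,85,85])

```text
clock: 5.55
tcp_pos: [0.5203, -0.2111, 0.0277]
eef_rot: [-0.459, -0.539, -0.456, 0.54]
wrist_force: [-5.2, -5.3, 10.5]
opening: 0.057
```

Emit:
carry_out(offset=[[0,0,-0.001],[0,0,0],[0,0,0]], roll=[0,0,0], fingers=[85,85,85])

```text
clock: 5.85
tcp_pos: [0.5203, -0.2112, 0.0273]
eef_rot: [-0.459, -0.538, -0.456, 0.54]
wrist_force: [-6.0, -4.7, 15.7]
opening: 0.0566
```

```bash
python3 w.py wrist:w4 scene:s4; python3 - <<'E'
import cv2, numpy as np
w=cv2.imread('pics/w4.png'); s=cv2.imread('pics/s4.png')[180:290,130:280]
s=cv2.resize(s,(573,420),interpolation=cv2.INTER_CUBIC); w=cv2.resize(w[:, 60:],(0,0),fx=.45,fy=.45)
c=np.zeros((420,800,3),np.uint8); c[:,:573]=s; c[:w.shape[0],573:573+w.shape[1]]=w[:,:227]; cv2.imwrite('pics/c4.png',c)
E
```

```text
5.85 [ 0.5203 -0.2112  0.0273] base mm [-105.9791   -5.8811] yaw -0.16283344235035885 -0.16331489902225715 0.05657643488617967 [-5.9821 -4.7351 15.6925] [-1.1929  1.1056 -0.1552]
```

View pics/c4.png

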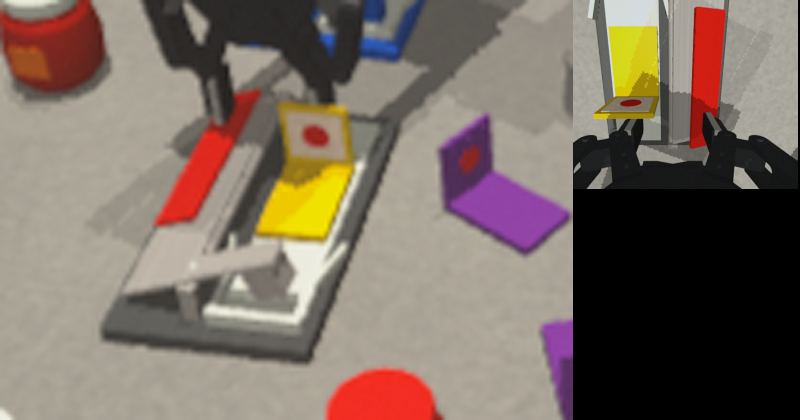

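The jaw is now clearly raised over the lane (scene crop at about 250,265), the bar is fully down and the ticket is undisturbed. I slide along the lane in the base's x direction.

Emit:
carry_out(offset=[[0.004,-0.00065,0],[0.004,-0.00065,0],[0.004,-0.00065,0],[0.004,-0.00065,0],[0.004,-0.00065,0],[0,0,0]], roll=[0,0,0,0,0,0], fingers=[85,85,85,85,85,85])

```text
clock: 6.55
tcp_pos: [0.5389, -0.2144, 0.0273]
eef_rot: [-0.458, -0.538, -0.457, 0.54]
wrist_force: [-10.4, -4.9, 18.6]
opening: 0.0567
```

```bash
python3 w.py wrist:w5 side:d5 scene:s5; python3 - <<'E'
import cv2, numpy as np
w=cv2.imread('pics/w5.png'); s=cv2.imread('pics/s5.png')[185:275,150:250]
s=cv2.resize(s,(400,360),interpolation=cv2.INTER_CUBIC); w=cv2.resize(w[100:380, 60:420],(400,311))
c=np.zeros((360,800,3),np.uint8); c[:,:400]=s; c[:311,400:]=w; cv2.imwrite('pics/c5.png',c)
E
```

```text
6.55 [ 0.5389 -0.2144  0.0273] base mm [-87.1269  -6.0186] yaw -0.16290665045157773 -0.16331489902225715 0.05669467947675038 [-10.3582  -4.9463  18.6445] [-1.3611  1.9307 -0.2932]
```

View pics/c5.png

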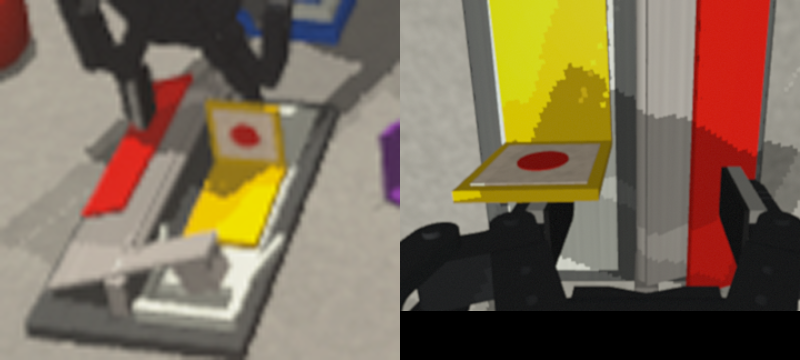

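The ticket is sliding flat with the jaw still up. The pushing finger is behind the panel, roughly central. I continue.

Emit:
carry_out(offset=[[0.004,-0.00065,0],[0.004,-0.00065,0],[0.004,-0.00065,0],[0.004,-0.00065,0],[0.004,-0.00065,0],[0.004,-0.00065,0],[0.004,-0.00065,0],[0.004,-0.00065,0],[0.004,-0.00065,0],[0,0,0]], roll=[0,0,0,0,0,0,0,0,0,0], fingers=[85,85,85,85,85,85,85,85,85,85])

```text
clock: 7.7
tcp_pos: [0.5753, -0.2205, 0.0276]
eef_rot: [-0.458, -0.538, -0.457, 0.54]
wrist_force: [-9.1, -4.4, 17.3]
opening: 0.0571
```

```bash
python3 w.py wrist:w6 scene:s6; python3 - <<'E'
import cv2, numpy as np
w=cv2.imread('pics/w6.png'); s=cv2.imread('pics/s6.png')[185:275,150:250]
s=cv2.resize(s,(400,360),interpolation=cv2.INTER_CUBIC); w=cv2.resize(w[50:330, 60:420],(400,311))
c=np.zeros((360,800,3),np.uint8); c[:,:400]=s; c[:311,400:]=w; cv2.imwrite('pics/c6.png',c)
E
```

```text
7.7 [ 0.5753 -0.2205  0.0276] base mm [-50.2425  -6.1545] yaw -0.16309206448015853 -0.16331489902225715 0.057072892153977844 [-9.0949 -4.4325 17.3297] [-1.3727  1.6354 -0.2302]
```

View pics/c6.png

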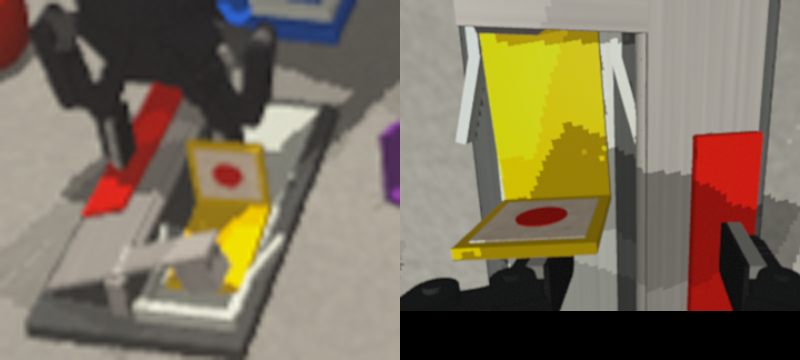

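The foot has passed beneath the jaw, straight between the flared guides. About 19 mm remain, so I slow down near the stop.

Emit:
carry_out(offset=[[0.004,-0.00065,0],[0.004,-0.00065,0],[0.004,-0.00065,0],[0.004,-0.00065,0],[0,0,0],[0,0,0]], roll=[0,0,0,0,0,0], fingers=[85,85,85,85,85,85])

```text
clock: 8.4
tcp_pos: [0.591, -0.2231, 0.0276]
eef_rot: [-0.458, -0.538, -0.457, 0.54]
wrist_force: [-9.6, -4.3, 16.8]
opening: 0.057
```

Emit:
carry_out(offset=[[0.0015,-0.00025,0],[0,0,0],[0,0,0]], roll=[0,0,0], fingers=[85,85,85])

```text
clock: 8.7
tcp_pos: [0.5911, -0.2231, 0.0275]
eef_rot: [-0.457, -0.537, -0.458, 0.541]
wrist_force: [-13.4, -4.5, 19.6]
opening: 0.0569
```

Emit:
carry_out(offset=[[0.0015,-0.00025,0],[0,0,0],[0,0,0]], roll=[0,0,0], fingers=[85,85,85])

```text
clock: 9.0
tcp_pos: [0.5929, -0.2235, 0.0275]
eef_rot: [-0.458, -0.538, -0.457, 0.541]
wrist_force: [-13.0, -4.9, 18.0]
opening: 0.0571
```

Emit:
carry_out(offset=[[0.0015,-0.00025,0],[0,0,0],[0,0,0]], roll=[0,0,0], fingers=[85,85,85])

```text
clock: 9.3
tcp_pos: [0.5941, -0.2237, 0.0275]
eef_rot: [-0.458, -0.537, -0.458, 0.541]
wrist_force: [-13.8, -5.5, 19.6]
opening: 0.057
```

Emit:
carry_out(offset=[[0.0015,-0.00025,0],[0,0,0],[0,0,0]], roll=[0,0,0], fingers=[85,85,85])

```text
clock: 9.6
tcp_pos: [0.5953, -0.2238, 0.0276]
eef_rot: [-0.458, -0.537, -0.458, 0.541]
wrist_force: [-15.7, -4.9, 19.1]
opening: 0.057
```

```bash
python3 w.py wrist:w7 scene:s7; python3 - <<'E'
import cv2, numpy as np
w=cv2.imread('pics/w7.png'); s=cv2.imread('pics/s7.png')[195:275,155:245]
s=cv2.resize(s,(400,356),interpolation=cv2.INTER_CUBIC); w=cv2.resize(w[50:330, 60:420],(400,311))
c=np.zeros((360,800,3),np.uint8); c[:356,:400]=s; c[:311,400:]=w; cv2.imwrite('pics/c7.png',c)
E
```

```text
9.6 [ 0.5953 -0.2238  0.0276] base mm [-29.9577  -6.211 ] yaw -0.1625579811742148 -0.16331489902225715 0.057012580233406954 [-15.7029  -4.9202  19.072 ] [-1.2824  2.4675 -0.0454]
```

View pics/c7.png

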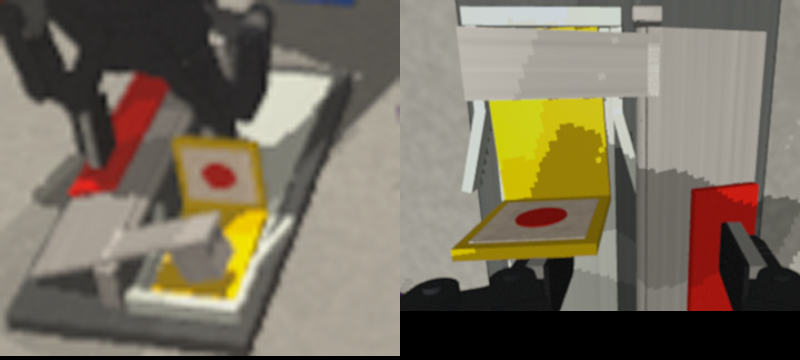

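The foot reaches the white end stop's edge, or very nearly (wrist crop at row ~30). The forward force is still rising only gently, so I push on in small steps to be sure it is home.

Emit:
carry_out(offset=[[0.0015,-0.00025,0],[0,0,0],[0,0,0]], roll=[0,0,0], fingers=[85,85,85])

```text
clock: 10.0
tcp_pos: [0.5953, -0.2239, 0.0275]
eef_rot: [-0.457, -0.536, -0.459, 0.541]
wrist_force: [-19.7, -3.2, 23.1]
opening: 0.0573
```

Emit:
carry_out(offset=[[0.0015,-0.00025,0],[0,0,0],[0,0,0]], roll=[0,0,0], fingers=[85,85,85])

```text
clock: 10.3
tcp_pos: [0.5953, -0.2238, 0.0275]
eef_rot: [-0.456, -0.536, -0.46, 0.542]
wrist_force: [-24.8, -4.0, 26.9]
opening: 0.0569
```

```bash
python3 w.py wrist:w8
```

```text
10.3 [ 0.5953 -0.2238  0.0275] base mm [-29.9301  -6.1397] yaw -0.16191767824758121 -0.16331489902225715 0.05685266362210044 [-24.8127  -4.019   26.896 ] [-1.2338  3.7868  0.1134]
```

The forward force climbs (25 N) while the tip no longer advances at -29.9 mm, against about -31 expected, so the foot is against the stop. I back the pushing finger off the panel with the bar still held down, then lift straight up.

Emit:
carry_out(offset=[[-0.003,0.0005,0],[-0.003,0.0005,0],[-0.003,0.0005,0],[-0.002,0.0003,0],[0,0,0]], roll=[0,0,0,0,0], fingers=[85,85,85,85,85])

```text
clock: 10.85
tcp_pos: [0.5932, -0.2234, 0.028]
eef_rot: [0.461, 0.54, 0.454, -0.538]
wrist_force: [3.2, -5.1, 8.6]
opening: 0.0575
```

```bash
python3 w.py wrist:w9; python3 - <<'E'
from h import *
a,b=[cv2.imread(f'pics/{n}.png') for n in ('w8','w9')]
cv2.imwrite('pics/c9.png',np.hstack([cv2.resize(i[50:330,60:420],(400,311)) for i in (a,b)]))
E
```

```text
10.85 [ 0.5932 -0.2234  0.028 ] base mm [-32.0858  -6.0819] yaw -0.1632054992719552 -0.16331489902225715 0.05745577011829831 [ 3.1931 -5.0532  8.5632] [-1.111  -0.4743  0.1342]
```

View pics/c9.png

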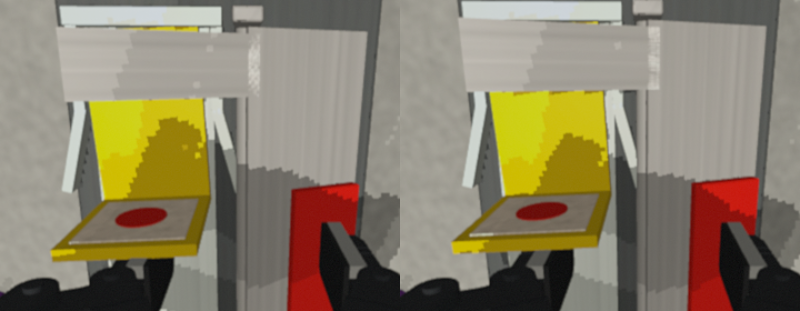

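The ticket has stayed put against the stop, and the finger has come back about 2 mm. One more small step back, then straight up.

Emit:
carry_out(offset=[[-0.003,0.0005,0],[0,0,0],[0,0,0.005],[0,0,0.01],[0,0,0.02],[0,0,0.04],[0,0,0.04],[0,0,0.03],[0,0,0],[0,0,0]], roll=[0,0,0,0,0,0,0,0,0,0], fingers=[85,85,85,85,85,85,85,85,85,85])

```text
clock: 11.9
tcp_pos: [0.5867, -0.2194, 0.1705]
eef_rot: [0.457, 0.539, 0.458, -0.539]
wrist_force: [-0.2, 0.1, -1.6]
opening: 0.0568
```

```bash
python3 w.py wrist:w10 scene:s10; python3 - <<'E'
from h import *
p=np.load('base.npy'); W=cam('wrist'); S=cam('scene')
for t,z in (('ticket',.012),('panel',.041),('press_bar',.043),('lane_end',.012),('jaw',.012)):
  for n,C in (('wrist',W),('scene',S)):
    out=[]
    for d in nets.mark_of(t,n)[:4]:
        q=onplane(d['uv'],z,C)[:2]-p[:2]; c,s=np.cos(p[2]),np.sin(p[2]); q=1e3*np.array([c*q[0]+s*q[1],-s*q[0]+c*q[1]])
        if abs(q).max()<150: out.append((q.round(1).tolist(),round(d['confidence'],2)))
    print(t,n,out)
s=cv2.imread('pics/s10.png')[195:275,155:245]; w=cv2.imread('pics/w10.png')
c=np.zeros((420,800,3),np.uint8); c[:356,:400]=cv2.resize(s,(400,356),interpolation=cv2.INTER_CUBIC); c[:,400:]=cv2.resize(w[0:300,130:416],(400,420)); cv2.imwrite('pics/c10.png',c)
E
```

```text
11.9 [ 0.5867 -0.2194  0.1705] base mm [-39.1545  -3.2548] yaw -0.16308957482289918 -0.16331489902225715 0.05679393931660249 [-0.1663  0.0729 -1.5772] [-0.0306  0.0068  0.063 ]
ticket wrist [([13.1, 34.1], 0.69)]
ticket scene [([14.0, 27.8], 0.7)]
panel wrist [([-18.2, 29.9], 0.69), ([-90.2, 117.4], 0.69)]
panel scene [([-76.4, 122.5], 0.89), ([-28.5, 28.1], 0.87)]
press_bar wrist [([-66.6, -36.5], 0.89), ([47.3, 27.7], 0.23)]
press_bar scene [([-66.2, -33.0], 0.66)]
lane_end wrist [([50.2, 30.3], 0.98)]
lane_end scene [([46.0, 31.6], 0.89)]
jaw wrist [([32.7, 33.3], 0.63), ([-25.4, 37.1], 0.38)]
jaw scene [([36.8, 36.7], 0.87)]
```

View pics/c10.png

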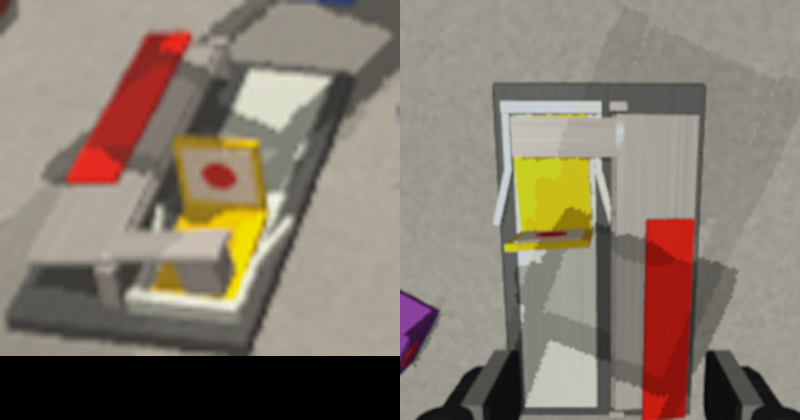

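Twelve pictures have been viewed, so I check the remaining fit numerically: the panel edge's angle and position, and the foot front against the stop.

```bash
python3 - <<'E'
from h import *
p=np.load('base.npy'); W=cam('wrist'); c,s=np.cos(p[2]),np.sin(p[2])
def b(u,z): q=onplane(u,z,W)[:2]-p[:2]; return (1e3*np.array([c*q[0]+s*q[1],-s*q[0]+c*q[1]])).round(1)
im=cv2.imread('pics/w10.png'); h,sa,v=[x.astype(int) for x in cv2.split(cv2.cvtColor(im,cv2.COLOR_BGR2HSV))]
y=(h>20)&(h<35)&(sa>140)&(v>60); y[:, :195]=0; y[:,275:]=0; y[200:]=0
fr,bk=[],[]
for u in range(206,268,4):
    r=np.flatnonzero(y[:,u])
    if len(r): bk.append(b((u,r[-1]+.5),.064)); fr.append(b((u,r[0]-.5),.018)); print(u,r[0],r[-1],bk[-1],fr[-1], im[r[0]-3,u].tolist())
bk=np.array(bk); k=np.polyfit(bk[:,1],bk[:,0],1); print('rear edge: slope',k, 'x@y30',np.polyval(k,30))
# bar reference for this view
red=((h<6)|(h>174))&(sa>150)&(v>60); red[:,:290]=0; red[:,345:]=0
pts=np.argwhere(red)[:,::-1].astype(np.float32); print([b(q,.0386) for q in cv2.boxPoints(cv2.minAreaRect(pts))])
E
```

```text
206 173 179 [-20.8  51.6] [-23.4  61.5] [94, 97, 93]
210 170 179 [-20.8  48.7] [-20.8  57.9] [93, 96, 93]
214 113 178 [-20.   45.8] [26.4 52. ] [183, 192, 195]
218 113 177 [-19.3  42.8] [26.4 48.7] [182, 189, 194]
222 113 177 [-19.3  39.9] [26.4 45.4] [180, 188, 193]
226 113 177 [-19.3  37. ] [26.4 42.2] [181, 188, 192]
230 113 177 [-19.3  34.1] [26.4 38.9] [180, 186, 191]
234 113 177 [-19.3  31.1] [26.4 35.6] [180, 186, 191]
238 113 177 [-19.3  28.2] [26.4 32.3] [179, 186, 190]
242 82 177 [-19.3  25.3] [50.5 28.3] [213, 205, 198]
246 82 176 [-18.6  22.4] [50.5 25.1] [214, 206, 198]
250 82 176 [-18.6  19.5] [50.5 21.8] [213, 204, 197]
254 82 176 [-18.6  16.6] [50.5 18.6] [214, 206, 198]
258 82 176 [-18.6  13.6] [50.5 15.4] [199, 205, 198]
262 82 176 [-18.6  10.7] [50.5 12.2] [198, 205, 198]
266 150 168 [-12.7   7.7] [-3.8  9.6] [129, 180, 188]
rear edge: slope [ -0.0908 -16.2047] x@y30 -18.92837185384724
[array([-133.9,  -22.2]), array([ -7. , -22.9]), array([ -7.6, -49.8]), array([-134.7,  -52.4])]
```

```bash
python3 - <<'E'
import cv2
im=cv2.imread('pics/w10.png'); b=im[...,0]
for r in range(77,87): print(r,[tuple(im[r,u].tolist()) for u in (214,220,226,232,238,244,254,262)])
E
```

```text
77 [(212, 208, 201), (213, 207, 200), (213, 207, 201), (213, 207, 201), (213, 207, 200), (213, 207, 201), (211, 207, 200), (199, 207, 200)]
78 [(213, 209, 202), (214, 208, 201), (214, 208, 201), (214, 209, 202), (214, 209, 202), (215, 209, 202), (215, 209, 202), (200, 209, 202)]
79 [(210, 205, 198), (211, 205, 198), (211, 205, 199), (213, 205, 199), (212, 205, 197), (213, 205, 197), (214, 206, 198), (198, 205, 198)]
80 [(180, 176, 170), (184, 179, 172), (183, 177, 170), (184, 176, 168), (186, 179, 172), (186, 178, 171), (187, 176, 170), (168, 180, 176)]
81 [(144, 147, 143), (157, 168, 165), (123, 132, 131), (124, 136, 135), (136, 159, 159), (110, 151, 154), (104, 131, 141), (94, 157, 164)]
82 [(175, 178, 176), (161, 193, 193), (106, 156, 162), (102, 163, 171), (114, 184, 189), (69, 178, 186), (35, 160, 175), (66, 175, 185)]
83 [(191, 195, 195), (165, 196, 200), (147, 182, 189), (143, 188, 195), (125, 190, 198), (121, 189, 197), (89, 184, 193), (106, 180, 187)]
84 [(187, 193, 197), (179, 191, 196), (180, 189, 195), (178, 190, 195), (165, 189, 194), (165, 187, 193), (140, 177, 184), (142, 173, 178)]
85 [(183, 192, 197), (183, 191, 195), (183, 189, 194), (182, 188, 193), (180, 187, 191), (179, 187, 191), (161, 170, 174), (159, 169, 172)]
86 [(183, 192, 196), (182, 190, 194), (181, 189, 194), (180, 188, 193), (181, 188, 192), (180, 186, 191), (163, 169, 173), (161, 168, 171)]
```

```bash
python3 -c "
from station import env
print(env.sign_off())"
```

```text
the job is handed in; nothing more can be done
None
```

The yellow ticket's foot is in the dark base under the clip and against the end stop. The clip has sprung shut on it, and the job was handed in at about 12 s.

**What I did:** One fingertip pressed the red bar to its hard stop (about 16 N), and the picture showed the jaw raised. The other fingertip slid the ticket along the lane until it stopped advancing and the forward force rose to about 25 N. I backed that finger off the panel with the bar still held down, then lifted straight up. The highest wrist force I saw at the end of any move was about 37 N, against the limit of 120 N.

**Last checks:**
- **Clip:** the final pictures show the jaw down on the foot and the bar up.
- **Position:** the panel's rear edge measures x ≈ -19 mm (-20 is home, and the calibration offset is about 1 mm). Yellow shows right up to the stop face at about x = 50 mm.
- **Angle:** the panel edge measures about 2–3° askew, more than the strip of foot visible at the stop suggests. That is within a few pixels, so I left it alone.
- **Networks:** the estimates for the ticket (x ≈ 13–14 mm, against 15) and the wrist-camera panel point (x ≈ -18 mm) roughly agree with home. The scene-camera panel point was off, at -28.5 mm.
- **Bystanders:** I did not measure the other objects again. The gripper stayed clear of them on the way, and it ended at rest about 0.17 m up, touching nothing.

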